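# Press the tray's bosses home in order

### The arm

A 6-joint arm with a two-finger parallel gripper is mounted at the origin on the work surface. World frame = base frame: x ahead of the robot, y to its left, z up, the work surface at z = 0. Lengths are in mm, angles in rad, forces in N, time in s.
With the tool pointing down it reaches from about 300 to 850 mm from the base axis. Payload 4.2 kg.
Tool frame: the origin (TCP) lies at the very end of the fingers, on their centre line; the grasp point (between the pads) lies 19 mm behind it; z points along the fingers, y is the line along which they close (so a half turn about z gives the same grasp; the last joint's range is limited). The gripper opens to 91 mm and grips with 3 to 60 N. Pads are 32 mm wide; open, the fingers measure 118 mm over their backs; the gripper's body (76 mm by 178 mm) begins 60 mm behind the grasp point.
Start: joints at [1.282, 0.32, 1.565, -0, 1.257, -0.02], TCP at [152.707, 554.368, 213.976] pointing down, gripper open.
Joint ranges: [-3.11, 3.11], [-0.84, 2.01], [0.21, 2.61], [-1.34, 4.49], [0.05, 2.63], [-2.56, 2.56]. Speed limits (rad/s): [2.57, 2.57, 3.14, 3.14, 3.14, 3.14].

### API

Orientations are given as a unit quaternion [w, x, y, z].
In Python, from workcell import telemetry, grab_frame, camera_model, hand_in, models gives the robot as it stands.
- The arm moves only by the shell command python3 -m crank 'ROWS' [FORCE]. ROWS is JSON, a list that holds one entry, the list of rows, each a list of 7 numbers: the shift along the tool's x, y, z in units of 0.04 m (1.0 is 0.04 m), then the turn, a rotation vector about the tool's x, y, z in units of 0.08 rad (1.0 is 0.08 rad), then the opening, from -1 (shut) to 1 (fully open). A call has 1 to 12 rows; each row shifts and turns the commanded pose from where the row before left it, along the tool's axes as they then stand; what a row does not reach is not made up. A row lasts 1/10 s, in which the tool goes at most 50 mm and 8.59 degrees, less where a joint would pass 70% of its speed; a pose out of reach is approached as far as the arm can. A call with a number of a shift or a turn outside -1 to 1 is refused whole. A call with a gripper value outside its range is refused whole. The fingers move at their own pace and stop on an object; FORCE is the grip in N (left out, the last holds). Time passes only in rows, so rows that do not move let the fingers close. It gives the time, the measured TCP pose, the force, the opening and the grip force at its end, in the units of the state.
- telemetry.get_obs(): the state, without advancing time (a new reading comes with each control period).
- grab_frame(name): name is "scene" or "side" or "wrist"; returns the picture (400x640x3 uint8, red, green, blue); there is no depth.
- camera_model(name): a dict with "fx", "fy", "cx", "cy" (pixels), "R" (3x3) and "t" (3): a world point X has camera coordinates R X + t. Camera axes: x right, y down, z forward; pixel columns grow to the right and rows downward; lengths in mm; the calibration is good to about 2 mm. A picture is of the moment at which its call begins: read the wrist's pose just before it. camera_model takes no time and is no camera call; for the wrist camera it gives the pose at the moment of the call.
- hand_in(): hands the job in; it is judged then, once.
Trained networks look in the newest picture that a camera, given by its name, has taken for a name from the list of things; names that differ only in an ending like _2 or _b are one class to them, and where a whole thing is asked for, a point or a joint stands for the part that bears it (a point fixed in the world has none). Each returns a list of dicts, best first, with "p" (0 to 1); they miss things now and then, are a little off and sometimes report something else, mostly with a low value. They report only what shows in the picture. A call takes as long as a camera call.
- models.cut_out(camera, target): "region" (400x640 bool, what is visible of it) and "rect" ([centre column, centre row, width, height] in pixels, round what is visible of it).
The state is a dict: "time_s": time; "qpos": joint angles; "dq": joint speeds; "effort": joint torques, N m; "eef_pos": TCP position; "tcp_rot": TCP orientation; "force": force on the tool from outside, world axes, zero at the start; "ft_torque": the same for the moment, N m; "width": finger opening in mm; "finger_force": force on a finger pad.
Only numpy, scipy, OpenCV 4.12 (cv2) and the standard library are available. Lean on these libraries where they do the work, as an engineer would, in place of code of your own. Each camera call takes 0.05 s, during which the arm holds its last target. There are 200 camera calls.

### The job

Three of the four proud bosses on the metal tray are ready to be set: with the fingertips, press each gently straight down until its cap sits fully home on its black seat, first the copper one, then the white, then the blue. Leave the green one standing proud as it is, do not pull any boss up, and do not disturb the jar on the tray or the hammer, tin and stone around it.

Things in the scene. Friction and masses are not known exactly. Their poses are not given: they have to be found in the camera images.
- tray: Round dark steel tray with brass rings, fixed to the bench, 310 mm across the rim; origin at the centre of its underside on the bench, z up. Its floor is 10 mm above the bench (decorations add up to 2 mm), its sloping rim rises to 22 mm. The four bosses stand in it, at the corners of a rough square of about 120 mm side round its centre; which colour is at which corner varies.
- copper_seat: Seat of the bare copper (orange-brown) boss: black disc, 38 mm across, 4 mm thick, of firm rubber, on the tray's floor (its origin is its centre underside, 10 mm above the bench; its top face is 14 mm above the bench). It carries the boss, and gives straight down with it under the finger by 1 mm per 6 N (4 mm at most), coming back when let go; the boss's top then dips as much lower.
- copper_top (a point): Centre of the flat top of the bare copper (orange-brown) boss: a round cap 30 mm across and 5 mm thick on a thin steel stem that slides straight down into the seat. It starts 7 to 10 mm proud (top 26 to 29 mm above the bench); fully home the cap rests on its seat and its top is 19 mm above the bench.
- copper (a joint): How far the bare copper (orange-brown) boss is pressed in (m): it starts at 0 to 0.003 (proud), 0.010 is fully home in the seat, where it stops (measured against the seat, so the seat's own give does not count). A tight fit: it slides down under about 4 N (more than 30 N would harm the enamel and the tray) and stays where it is left; negative means pulled up out of its seat.
- white_seat: Seat of the white enamel boss: black disc, 38 mm across, 4 mm thick, of firm rubber, on the tray's floor (its origin is its centre underside, 10 mm above the bench; its top face is 14 mm above the bench). It carries the boss, and gives straight down with it under the finger by 1 mm per 6 N (4 mm at most), coming back when let go; the boss's top then dips as much lower.
- white_top (a point): Centre of the flat top of the white enamel boss: a round cap 30 mm across and 5 mm thick on a thin steel stem that slides straight down into the seat. It starts 7 to 10 mm proud (top 26 to 29 mm above the bench); fully home the cap rests on its seat and its top is 19 mm above the bench.
- white (a joint): How far the white enamel boss is pressed in (m): it starts at 0 to 0.003 (proud), 0.010 is fully home in the seat, where it stops (measured against the seat, so the seat's own give does not count). A tight fit: it slides down under about 4 N (more than 30 N would harm the enamel and the tray) and stays where it is left; negative means pulled up out of its seat.
- blue_seat: Seat of the blue enamel boss: black disc, 38 mm across, 4 mm thick, of firm rubber, on the tray's floor (its origin is its centre underside, 10 mm above the bench; its top face is 14 mm above the bench). It carries the boss, and gives straight down with it under the finger by 1 mm per 6 N (4 mm at most), coming back when let go; the boss's top then dips as much lower.
- blue_top (a point): Centre of the flat top of the blue enamel boss: a round cap 30 mm across and 5 mm thick on a thin steel stem that slides straight down into the seat. It starts 7 to 10 mm proud (top 26 to 29 mm above the bench); fully home the cap rests on its seat and its top is 19 mm above the bench.
- blue (a joint): How far the blue enamel boss is pressed in (m): it starts at 0 to 0.003 (proud), 0.010 is fully home in the seat, where it stops (measured against the seat, so the seat's own give does not count). A tight fit: it slides down under about 4 N (more than 30 N would harm the enamel and the tray) and stays where it is left; negative means pulled up out of its seat.
- green_seat: Seat of the green enamel boss: black disc, 38 mm across, 4 mm thick, of firm rubber, on the tray's floor (its origin is its centre underside, 10 mm above the bench; its top face is 14 mm above the bench). It carries the boss, and gives straight down with it under the finger by 1 mm per 6 N (4 mm at most), coming back when let go; the boss's top then dips as much lower.
- green_top (a point): Centre of the flat top of the green enamel boss: a round cap 30 mm across and 5 mm thick on a thin steel stem that slides straight down into the seat. It starts 7 to 10 mm proud (top 26 to 29 mm above the bench); fully home the cap rests on its seat and its top is 19 mm above the bench.
- green (a joint): How far the green enamel boss is pressed in (m): it starts at 0 to 0.003 (proud), 0.010 is fully home in the seat, where it stops (measured against the seat, so the seat's own give does not count). A tight fit: it slides down under about 4 N (more than 30 N would harm the enamel and the tray) and stays where it is left; negative means pulled up out of its seat.
- jar: Small amber glass bead jar with brass lid, 36 mm across, 50 mm tall, standing loose on the tray near its middle; origin at the centre of its underside. Bystander.
- hammer: Chasing hammer, 240 mm long, lying loose on the bench to the left (+y) of the tray; origin under its middle, handle to its own -x. Bystander.
- tin: Red round polish tin, 68 mm across, 35 mm tall, loose on the bench to the right (-y) of the tray; origin at the centre of its underside. Bystander.
- stone: Grey sharpening stone, 50 x 150 x 22 mm, loose on the bench beyond the tray; origin at the centre of its underside. Bystander.

How it is judged (in metres and radians):
On the way, in this order (a step that is already met when the one before it is completed fails the run):
1. the copper boss is pressed home (within 2 mm of its stop) (value of joint copper above 0.008 m), for 0.1 s.
2. the white boss is pressed home (within 2 mm of its stop) (value of joint white above 0.008 m), for 0.1 s.
3. the blue boss is pressed home (within 2 mm of its stop) (value of joint blue above 0.008 m), for 0.1 s.
At the end, for the whole second after the job is handed in: The copper, white and blue bosses are home within 2 mm (pressed in more than 8 of 10 mm), the green boss is within 2 mm of where it started, and the jar, hammer, tin and stone are at rest within 20 mm of where they started (value of joint each of copper, white, blue above 0.008 m and value of joint green below 0.006 m and distance of green_top from where it was at the start of the episode below 0.002 m and linear speed of each of jar, hammer, tin, stone below 0.03 m/s and distance of each of jar, hammer, tin, stone from where it was at the start of the episode below 0.02 m); the robot touches nothing.
It fails at once if a boss or its seat is pressed with more than 30 N (contact force between any of copper_seat, white_seat, blue_seat, green_seat and the fingers above 30 N or contact force between any of copper_seat, white_seat, blue_seat, green_seat and the arm above 30 N).
It fails at once if a boss is pulled up out of its seat (more than 3 mm above the 10 mm proud position) (value of joint any of copper, white, blue, green below -0.003 m).
It fails at once if the green boss is moved by more than 2 mm (distance of green_top from where it was at the start of the episode above 0.002 m).
It fails at once if the tray is struck with more than 30 N (contact force between tray and the fingers above 30 N or contact force between tray and the arm above 30 N).
It fails at once if the jar, hammer, tin or stone is moved by more than 20 mm, or the jar or tin is tipped (distance of any of jar, hammer, tin, stone from where it was at the start of the episode above 0.02 m or angle between any of jar, tin's own z axis and vertical above 0.3 rad).
It also fails if it takes over 51 s, if anything falls off the work surface, if the arm or the gripper's body presses on something with over 40 N, if the wrist force passes 120 N, or if a joint passes its speed limit or range.

## Working session

There is one attempt and no reset: what is moved stays moved. The work goes in short steps, Python scripts to look and compute and a shell command to move; the robot and the scene stay as the last step left them, time stands still between calls to the robot, and variables do not carry over. Pictures are saved under pics/ and viewed, at most 10 in all, crops included, and the job is handed in when it is done.

```bash
mkdir -p pics; cat > h.py <<'E'
import numpy as np, cv2
from workcell import telemetry, grab_frame, camera_model, hand_in, models
def ray(cam,u,v,z):
    m=camera_model(cam);R=np.array(m["R"]);t=np.array(m["t"])
    d=R.T@np.array([(u-m["cx"])/m["fx"],(v-m["cy"])/m["fy"],1]);c=-R.T@t
    return c+d*(z-c[2])/d[2]
def save(cam,n):
    f=grab_frame(cam);cv2.imwrite(f"pics/{n}.png",f[:,:,::-1]);return f
E
python3 - <<'E'
from h import *
o=telemetry.get_obs();print(o)
for cam in("scene","side"):
    save(cam,cam+"0")
    for n in("copper_top","white_top","blue_top","green_top","jar","tray"):
        for r in models.cut_out(cam,n)[:2]:
            u,v=r["rect"][:2];print(cam,n,round(r["p"],2),np.round(r["rect"]),ray(cam,u,v,26).round(),r["region"].sum())
E
```

```text
{'time_s': 0.0, 'qpos': array([ 1.28198384e+00,  3.20278544e-01,  1.56568598e+00, -6.07499457e-06,
        1.25737679e+00, -1.99990977e-02]), 'dq': array([-0.00147311, -0.0007433 ,  0.0001675 , -0.0012458 , -0.00028243,
        0.00058269]), 'effort': array([ 4.37198105e-04, -4.12465632e+01, -2.31974745e+01,  7.27726263e-02,
        4.57722740e-02, -1.52077764e-04]), 'eef_pos': array([152.56937659, 553.86457502, 213.125249  ]), 'tcp_rot': array([-1.31611494e-04,  1.34001396e-01,  9.90980757e-01, -8.64372513e-04]), 'force': array([0.31392748, 1.20088358, 0.04822628]), 'ft_torque': array([-0.0264512 ,  0.00263593,  0.00020701]), 'finger_force': 0.0, 'width': 91.30877461995905}
scene copper_top 0.58 [276. 170.  13.  12.] [508. -42.  26.] 106
scene copper_top 0.49 [211. 194.  13.  12.] [ 606. -170.   26.] 89
scene blue_top 0.53 [258. 204.  10.  10.] [627. -62.  26.] 119
scene green_top 0.41 [211. 193.  17.   6.] [ 605. -171.   26.] 115
scene jar 0.65 [245. 179.  15.  29.] [ 547. -108.   26.] 347
scene tray 0.98 [244. 190. 137.  89.] [ 585. -101.   26.] 8440
scene tray 0.32 [260. 206.  14.   4.] [634. -57.  26.] 95
side copper_top 0.53 [289. 248.  12.   8.] [506. -47.  26.] 121
side white_top 0.5 [314. 286.  11.  14.] [ 493. -161.   26.] 118
side blue_top 0.57 [338. 228.  16.  10.] [631. -64.  26.] 111
side blue_top 0.23 [361. 261.  13.  13.] [ 613. -169.   26.] 154
side green_top 0.55 [361. 263.  11.   8.] [ 609. -173.   26.] 116
side jar 0.73 [326. 247.  20.  21.] [575. -95.  26.] 353
side jar 0.4 [328. 262. 144. 108.] [ 552. -129.   26.] 11372
side tray 0.67 [324. 264. 141. 112.] [ 544. -128.   26.] 11298
```

View pics/side0.png

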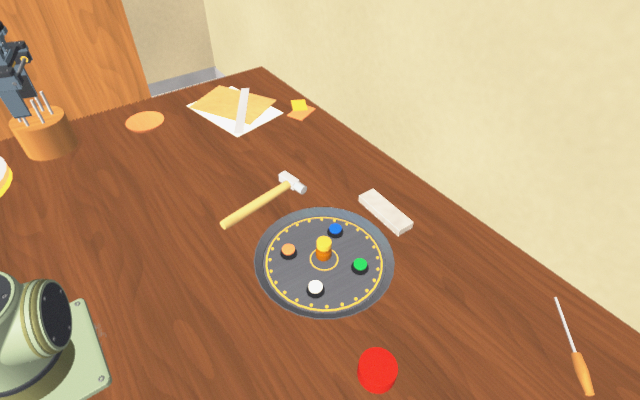

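```bash
python3 -m crank '[[[-0.74,-0.72,0,0,0,0,-1],[-0.74,-0.72,0,0,0,0,-1],[-0.74,-0.72,0,0,0,0,-1],[-0.74,-0.72,0,0,0,0,-1],[-0.74,-0.72,0,0,0,0,-1],[-0.74,-0.72,0,0,0,0,-1],[-0.74,-0.72,0,0,0,0,-1],[-0.74,-0.72,0,0,0,0,-1],[-0.74,-0.72,0,0,0,0,-1]]]' 10
```

```text
time_s: 1.6
eef_pos: [341.3, 232.3, 214.3]
tcp_rot: [0.0, 0.134, 0.991, 0.0]
force: [0.8, 1.0, -1.0]
width: 21.9
finger_force: 0.0
```

The side view shows copper at (288,250), white at (315,287), blue at (335,229), green at (360,265) and the jar at (323,247). This matches what the networks reported.

```bash
python3 -m crank '[[[-0.74,-0.72,0,0,0,0,-1],[-0.74,-0.72,0,0,0,0,-1],[-0.74,-0.72,0,0,0,0,-1],[-0.74,-0.72,0,0,0,0,-1],[-0.74,-0.72,0,0,0,0,-1],[-0.74,-0.72,0,0,0,0,-1],[-0.74,-0.72,0,0,0,0,-1],[-0.74,-0.72,0,0,0,0,-1],[0,0,0,0,0,0,-1],[0,0,0,0,0,0,-1]]]' 10
python3 - <<'E'
from h import *
o=telemetry.get_obs();print(o["eef_pos"],o["force"],o["width"])
f=save("wrist","w0");m=camera_model("wrist");print((-np.array(m["R"]).T@m["t"]).round())
for n in("copper_top","white_top","blue_top","green_top","jar"):
    for r in models.cut_out("wrist",n)[:2]:
        u,v=r["rect"][:2];print(n,round(r["p"],2),np.round(r["rect"]),ray("wrist",u,v,27).round(1),r["region"].sum())
E
```

```text
time_s: 2.6
eef_pos: [507.7, -51.7, 213.6]
tcp_rot: [-0.001, 0.135, 0.991, 0.0]
force: [-0.1, 0.5, -0.4]
width: 0.4
finger_force: 0.0
[507.674177  -51.6994307 213.587109 ] [-0.13931888  0.52344476 -0.40801227] 0.4099859484786402
[436. -32. 384.]
copper_top 0.95 [321. 176.  22.  24.] [503.5 -46.2  27. ] 519
white_top 0.71 [225. 196.  27.  24.] [ 497.  -158.8   27. ] 523
white_top 0.47 [ 68. 222.  74.  57.] [ 478.  -348.4   27. ] 2988
blue_top 0.28 [318. 175.  30.  36.] [501.1 -48.6  27. ] 791
jar 0.61 [287. 230.  29.  27.] [ 555.5 -101.5   27. ] 498
```

View pics/w0.png

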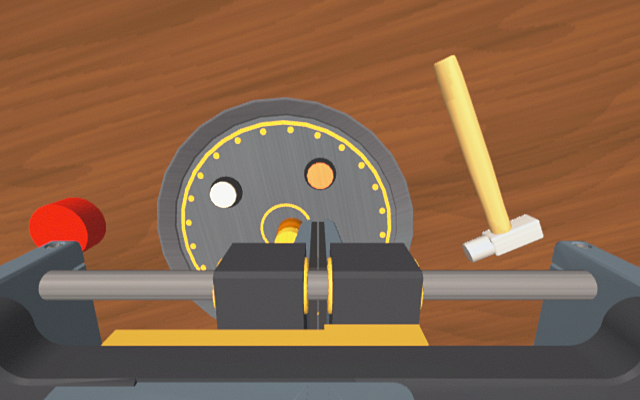

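Copper is at (320,175), white at (224,193) and the jar at (288,230). Next I lower the tool over the copper boss.

```bash
python3 -m crank '[[[0.12,0.12,0.6,0,0,0,-1],[0,0,0.7,0,0,0,-1],[0,0,0.8,0,0,0,-1],[0,0,0.8,0,0,0,-1],[0,0,0.8,0,0,0,-1],[0,0,0.5,0,0,0,-1],[0,0,0.2,0,0,0,-1],[0,0,0,0,0,0,-1],[0,0,0,0,0,0,-1]]]' 10
python3 - <<'E'
from h import *
o=telemetry.get_obs();print(o["eef_pos"],o["force"])
f=save("wrist","w1");save("side","s1")
for c in("wrist","side"):
  for n in("copper_top",):
    for r in models.cut_out(c,n)[:2]:
        u,v=r["rect"][:2];print(c,n,round(r["p"],2),np.round(r["rect"]),ray(c,u,v,27).round(1),r["region"].sum())
a=f[80:330,160:480,::-1];b=cv2.imread("pics/s1.png")[190:310,250:400]
cv2.imwrite("pics/c1.png",np.hstack([cv2.resize(a,(400,400)),cv2.resize(b,(400,400))]))
E
```

```text
time_s: 3.8
eef_pos: [505.3, -45.2, 38.9]
tcp_rot: [0.001, 0.134, 0.991, 0.0]
force: [0.2, -0.4, 0.0]
width: 0.5
finger_force: 0.0
[505.32374185 -45.22570703  38.91884807] [ 0.21212317 -0.39126116  0.00815769]
wrist copper_top 0.81 [309. 227.  38.  28.] [497.  -49.2  27. ] 455
```

View pics/c1.png

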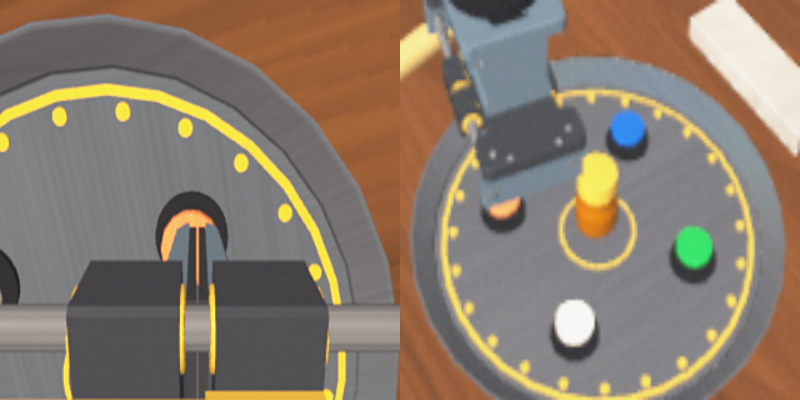

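The fingers stand centred over the copper cap, about 12 mm above it. I press slowly.

```bash
python3 -m crank '[[[0,0,0.1,0,0,0,-1],[0,0,0.1,0,0,0,-1],[0,0,0.05,0,0,0,-1],[0,0,0.05,0,0,0,-1],[0,0,0.05,0,0,0,-1],[0,0,0.05,0,0,0,-1],[0,0,0,0,0,0,-1],[0,0,0,0,0,0,-1]]]' 10
```

```text
time_s: 4.8
eef_pos: [504.2, -45.4, 21.8]
tcp_rot: [-0.0, 0.134, 0.991, 0.0]
force: [-1.3, 0.3, 2.2]
width: 0.7
finger_force: 1.2
```

```bash
python3 -m crank '[[[0,0,0.04,0,0,0,-1],[0,0,0.03,0,0,0,-1],[0,0,0.03,0,0,0,-1],[0,0,0,0,0,0,-1],[0,0,0,0,0,0,-1]]]' 10
```

```text
time_s: 5.3
eef_pos: [504.2, -45.3, 18.1]
tcp_rot: [-0.0, 0.134, 0.991, 0.0]
force: [-2.2, 0.6, 6.1]
width: 0.1
finger_force: 3.0
```

```bash
python3 -m crank '[[[0,0,0.03,0,0,0,-1],[0,0,0,0,0,0,-1],[0,0,0,0,0,0,-1]]]' 10; python3 -m crank '[[[0,0,-0.1,0,0,0,-1],[0,0,-0.4,0,0,0,-1],[0,0,-0.7,0,0,0,-1],[0,0,-0.8,0,0,0,-1],[0,0,-0.8,0,0,0,-1],[0,0,0,0,0,0,-1]]]' 10
```

```text
time_s: 5.6
eef_pos: [504.3, -45.4, 17.4]
tcp_rot: [-0.0, 0.134, 0.991, 0.0]
force: [-4.4, 0.4, 9.6]
width: 0.2
finger_force: 5.0
time_s: 6.2
eef_pos: [508.2, -45.7, 132.8]
tcp_rot: [0.005, 0.134, 0.991, 0.0]
force: [0.6, -0.2, 0.1]
width: 0.8
finger_force: 0.0
```

```bash
python3 -m crank '[[[-0.11,-0.56,0,0,0,0,-1],[-0.11,-0.56,0,0,0,0,-1],[-0.11,-0.56,0,0,0,0,-1],[-0.11,-0.56,0,0,0,0,-1],[-0.11,-0.57,0,0,0,0,-1],[0,0,0,0,0,0,-1],[0,0,0,0,0,0,-1]]]' 10
python3 - <<'E'
from h import *
o=telemetry.get_obs();print(o["eef_pos"],o["force"])
save("wrist","w2");save("side","s2")
for c in("wrist","side"):
  for n,z in(("white_top",27),("copper_top",19),("blue_top",27)):
    for r in models.cut_out(c,n)[:2]:
        u,v=r["rect"][:2];print(c,n,round(r["p"],2),np.round(r["rect"]),ray(c,u,v,z).round(1),r["region"].sum())
a=cv2.imread("pics/w2.png")[80:330,160:480];b=cv2.imread("pics/s2.png")[190:310,250:400]
cv2.imwrite("pics/c2.png",np.hstack([cv2.resize(a,(400,400)),cv2.resize(b,(400,400))]))
E
```

```text
time_s: 6.9
eef_pos: [495.7, -159.5, 127.9]
tcp_rot: [-0.0, 0.135, 0.991, 0.0]
force: [-0.7, -0.6, 0.5]
width: 0.6
finger_force: 0.0
[ 495.66359836 -159.53379886  127.8725455 ] [-0.69902834 -0.56330995  0.51968294]
wrist white_top 0.61 [317. 203.  35.  32.] [ 498.4 -160.5   27. ] 879
wrist copper_top 0.95 [439. 173.  31.  31.] [502.6 -49.4  19. ] 923
wrist blue_top 0.81 [453. 310.  29.  12.] [637.4 -61.4  27. ] 242
side white_top 0.55 [316. 287.  19.  16.] [ 494.4 -164.9   27. ] 135
side copper_top 0.42 [288. 249.  13.  12.] [504.6 -44.8  19. ] 127
```

View pics/c2.png

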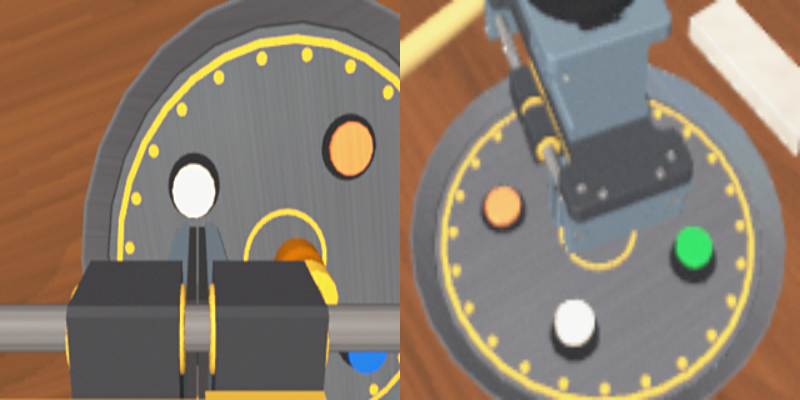

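Copper is now flush on its seat. White is still proud at about (496,-160), and the tool stands above it.

```bash
python3 -m crank '[[[0,0,0.6,0,0,0,-1],[0,0,0.7,0,0,0,-1],[0,0,0.6,0,0,0,-1],[0,0,0.35,0,0,0,-1],[0,0,0,0,0,0,-1],[0,0,0.1,0,0,0,-1],[0,0,0.1,0,0,0,-1],[0,0,0.05,0,0,0,-1],[0,0,0.05,0,0,0,-1],[0,0,0.05,0,0,0,-1],[0,0,0,0,0,0,-1],[0,0,0,0,0,0,-1]]]' 10
```

```text
time_s: 8.5
eef_pos: [496.2, -159.7, 25.1]
tcp_rot: [0.0, 0.134, 0.991, -0.0]
force: [-0.5, -0.1, 2.2]
width: 0.2
finger_force: 1.6
```

```bash
python3 -m crank '[[[0,0,0.05,0,0,0,-1],[0,0,0.05,0,0,0,-1],[0,0,0.05,0,0,0,-1],[0,0,0.03,0,0,0,-1],[0,0,0,0,0,0,-1],[0,0,0,0,0,0,-1]]]' 10
```

```text
time_s: 9.1
eef_pos: [496.2, -159.7, 17.9]
tcp_rot: [0.0, 0.134, 0.991, -0.0]
force: [-0.2, 0.8, 7.9]
width: 0.1
finger_force: 3.6
```

```bash
python3 -m crank '[[[0,0,0.02,0,0,0,-1],[0,0,0,0,0,0,-1],[0,0,0,0,0,0,-1]]]' 10; python3 -m crank '[[[0,0,-0.1,0,0,0,-1],[0,0,-0.4,0,0,0,-1],[0,0,-0.7,0,0,0,-1],[0,0,-0.8,0,0,0,-1],[0,0,-0.8,0,0,0,-1],[0,0,0,0,0,0,-1]]]' 10
```

```text
time_s: 9.4
eef_pos: [496.2, -159.7, 17.4]
tcp_rot: [0.0, 0.134, 0.991, -0.0]
force: [-2.0, 1.1, 10.1]
width: 0.6
finger_force: 4.8
time_s: 10.0
eef_pos: [498.2, -160.5, 132.3]
tcp_rot: [0.004, 0.134, 0.991, -0.001]
force: [0.5, 0.4, 0.1]
width: 0.4
finger_force: 0.0
```

```bash
python3 -m crank '[[[-0.43,0.54,0,0,0,0,-1],[-0.43,0.54,0,0,0,0,-1],[-0.43,0.54,0,0,0,0,-1],[-0.43,0.54,0,0,0,0,-1],[-0.42,0.53,0,0,0,0,-1],[-0.42,0.53,0,0,0,0,-1],[0,0,0,0,0,0,-1],[0,0,0,0,0,0,-1]]]' 10
python3 - <<'E'
from h import *
o=telemetry.get_obs();print(o["eef_pos"],o["force"])
save("wrist","w3");save("side","s3")
for c in("wrist","side"):
  for n,z in(("blue_top",27),("white_top",19),("jar",60)):
    for r in models.cut_out(c,n)[:2]:
        u,v=r["rect"][:2];print(c,n,round(r["p"],2),np.round(r["rect"]),ray(c,u,v,z).round(1),r["region"].sum())
a=cv2.imread("pics/w3.png")[80:330,160:480];b=cv2.imread("pics/s3.png")[190:310,250:400]
cv2.imwrite("pics/c3.png",np.hstack([cv2.resize(a,(400,400)),cv2.resize(b,(400,400))]))
E
```

```text
time_s: 10.8
eef_pos: [627.8, -62.3, 126.9]
tcp_rot: [-0.002, 0.133, 0.991, -0.0]
force: [0.2, 0.3, -0.2]
width: 0.6
finger_force: 0.0
[627.81075514 -62.29080577 126.90959374] [ 0.21717314  0.29590111 -0.15150823]
wrist blue_top 0.84 [321. 200.  40.  34.] [628.1 -60.2  27. ] 865
wrist white_top 0.69 [162.  81.  37.  35.] [ 497.7 -161.1   19. ] 1136
wrist jar 0.96 [250. 141.  56.  51.] [562.4 -97.1  60. ] 2014
wrist jar 0.35 [321. 199.  34.  32.] [619.1 -58.5  60. ] 867
side blue_top 0.61 [316. 288.  14.  14.] [ 492.2 -167.1   27. ] 148
side blue_top 0.41 [337. 230.  16.   7.] [626.7 -68.4  27. ] 84
side jar 0.87 [325. 247.  18.  21.] [ 555.  -114.7   60. ] 353
```

View pics/c3.png

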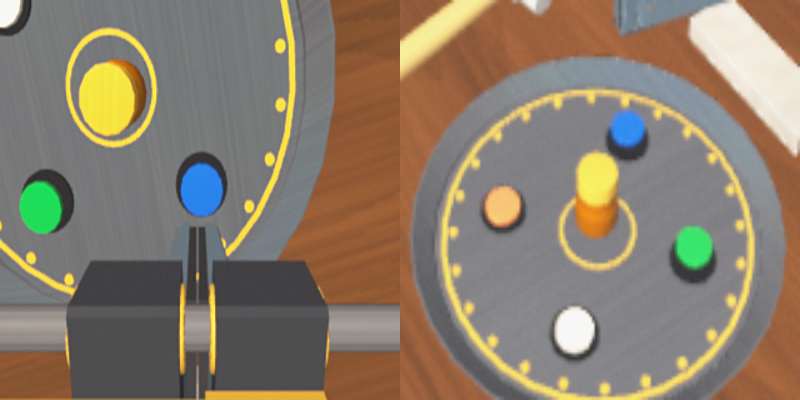

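White is flush and the jar has not moved. Blue is proud, directly under the tool. I press it next.

```bash
python3 -m crank '[[[0,0.02,0.6,0,0,0,-1],[0,0,0.7,0,0,0,-1],[0,0,0.6,0,0,0,-1],[0,0,0.33,0,0,0,-1],[0,0,0,0,0,0,-1],[0,0,0.1,0,0,0,-1],[0,0,0.1,0,0,0,-1],[0,0,0.05,0,0,0,-1],[0,0,0.05,0,0,0,-1],[0,0,0.05,0,0,0,-1],[0,0,0,0,0,0,-1],[0,0,0,0,0,0,-1]]]' 10
```

```text
time_s: 12.4
eef_pos: [629.3, -61.8, 26.0]
tcp_rot: [0.0, 0.134, 0.991, 0.0]
force: [-0.5, 0.1, 2.8]
width: 0.1
finger_force: 1.3
```

```bash
python3 -m crank '[[[0,0,0.05,0,0,0,-1],[0,0,0.05,0,0,0,-1],[0,0,0.05,0,0,0,-1],[0,0,0.05,0,0,0,-1],[0,0,0,0,0,0,-1],[0,0,0,0,0,0,-1]]]' 10
```

```text
time_s: 13.0
eef_pos: [629.3, -61.9, 18.0]
tcp_rot: [0.0, 0.134, 0.991, 0.0]
force: [-1.3, 0.2, 6.6]
width: 0.4
finger_force: 3.3
```

```bash
python3 -m crank '[[[0,0,0.02,0,0,0,-1],[0,0,0,0,0,0,-1],[0,0,0,0,0,0,-1]]]' 10; python3 -m crank '[[[0,0,-0.1,0,0,0,-1],[0,0,-0.4,0,0,0,-1],[0,0,-0.7,0,0,0,-1],[0,0,-0.8,0,0,0,-1],[0,0,-0.8,0,0,0,-1],[0,0,-0.5,0,0,0,-1],[0,0,0,0,0,0,-1],[0,0,0,0,0,0,-1]]]' 10
python3 - <<'E'
from h import *
save("wrist","w4");save("side","s4")
a=cv2.imread("pics/w4.png")[80:330,160:480];b=cv2.imread("pics/s4.png")[190:310,250:400]
cv2.imwrite("pics/c4.png",np.hstack([cv2.resize(a,(400,400)),cv2.resize(b,(400,400))]))
E
```

```text
time_s: 13.3
eef_pos: [629.3, -61.9, 17.6]
tcp_rot: [0.0, 0.134, 0.991, 0.0]
force: [-1.3, -0.2, 9.1]
width: 0.6
finger_force: 4.4
time_s: 14.1
eef_pos: [628.4, -61.7, 147.7]
tcp_rot: [-0.001, 0.134, 0.991, 0.0]
force: [-1.7, 0.8, -0.6]
width: 0.4
finger_force: 0.0
```

View pics/c4.png

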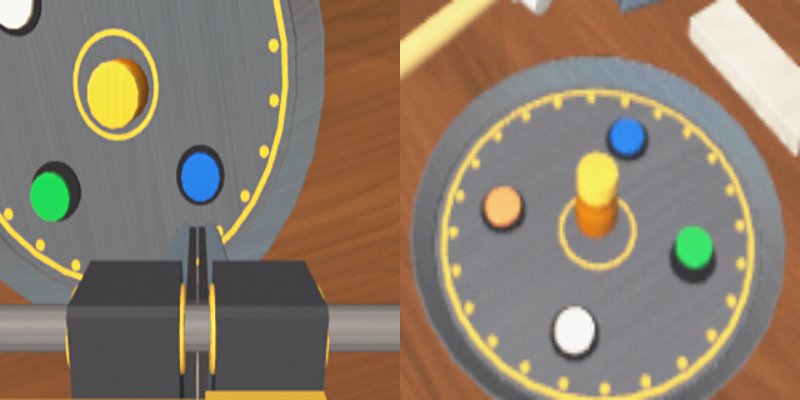

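Copper, white and blue are flush, green is still proud, and the arm is clear of everything. Nothing else moved.

```bash
python3 -c "from h import *;print(hand_in())"
```

```text
the job is handed in; nothing more can be done
None
```

The copper, white and blue bosses were pressed home in that order with about 10 N each; green was left proud, nothing else was disturbed, and the job is handed in (no verdict was returned).

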